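Reset the stop collar on a syringe pump

TASK

On the syringe pump that holds the thick syringe, loosen the wing screw on the stop collar by about a quarter turn anticlockwise (seen from above), then slide the collar along its guide rod until it is up against the pusher block, so that it marks where the pusher now stands. Do not shove the pusher block along, and leave the other pump with the slim syringe alone.

Things in the scene. Friction and masses are not known exactly. Their poses are not given: they have to be found in the camera images.
- thick_wing (a point): Centre of the set screw's wing on the pump with the thick (29 mm) syringe: an upright flat steel bar 36 mm long, 8 thick, 24 high, on an 8 mm stem atop the collar; its top, 134 mm over the bench, is the pump's highest part. x: along the wing; z: up, its turning axis. Tight, it lies across the rod. Turns stiffly (0.05 N m), stays put, does not rise. Once loose, the collar can be pulled along by it.
- thick_screw (a joint): Turn of that screw in rad: 0 fully tight, growing anticlockwise seen from above, stop at 2.2. Starts between 0 and 0.2. Below about 0.9 its point sits in a dimple in the rod and the collar cannot slide; from 1.0 (57 degrees) on it is loose; a quarter turn (1.57) is plenty.
- thick_collar_mid (a point): Centre of that stop collar, a dark steel knurled ring 34 mm across and 24 mm long, on a level 12 mm rod 75 mm above the bench. x: level, across the rod, towards the syringe (31 mm free between collar and barrel); y: along the rod towards the pusher block; z: up. Loose, it slides along y with 2 N of friction. The housing below it is 45 mm high.
- thick_pusher_mid (a point): Point on the rod's axis, mid-thickness of that pump's pusher block: aluminium, 24 mm thick along the rod, 107 mm wide across it, top 92 mm above the bench, carrying the plunger. Axes as the collar's. Collar and block touch when these two points are 24 mm apart; at the start 75 to 140 mm. It stands stiff (over 50 N to move).
- slim: The other pump, the same (130 mm by 260 mm, 134 mm high, with an identical collar and wing screw) but holding a slim syringe (barrel 12 mm across): not to be touched. Origin under the centre of its housing; y along its guide rod.

How it is judged:
By the outcome, as a careful person would: the job done as asked, in the order asked, and still so for the second after the job is handed in, with the robot touching nothing.
It also fails if it takes over 38 s, if anything falls off the work surface, if the arm or the gripper's body presses on something with over 40 N, if the wrist force passes 120 N, or if a joint passes its speed limit or range.

ROBOT

A 6-joint arm with a two-finger parallel gripper is mounted at the origin on the work surface. World frame = base frame: x ahead of the robot, y to its left, z up, the work surface at z = 0. Lengths are in m, angles in rad, forces in N, time in s.
With the tool pointing down it reaches from about 0.225 to 0.875 m from the base axis. Payload 3.4 kg.
Tool frame: the origin (TCP) lies at the very end of the fingers, on their centre line; the grasp point (between the pads) lies ctrl.pinch_z behind it (ctrl.pinch_z is the distance from the TCP to the grasp point, in m); z points along the fingers, y is the line along which they close (so a half turn about z gives the same grasp; the last joint's range is limited). The gripper opens to 85 mm and grips with 20 to 120 N. Pads are 22 mm wide; open, the fingers measure 114 mm over their backs; the gripper's body (76 mm by 85 mm) begins 54 mm behind the grasp point. The pads swing forward as they close: fully open they stand 13 mm farther back than shut.
Start: joints at [-1.317, 0.276, 1.505, -0, 1.361, -0.121], TCP at [0.211, -0.535, 0.231] pointing down, gripper open.
Joint ranges: [-2.89, 2.89], [-0.75, 2.08], [0.22, 2.7], [-1.18, 4.32], [0.11, 2.71], [-2.7, 2.7]. Speed limits (rad/s): [2.57, 2.57, 3.14, 3.14, 3.14, 3.14].

INTERFACE

Orientations are given as a rotation vector (axis times angle).
In Python, from station import ctrl gives the robot as it stands.
- The arm moves only by the tool apply_moves, never from a script. Its argument "moves" is a list of rows, each a list of 7 numbers: the shift along the tool's x, y, z normalised to -1 to 1, where 1 is 5 cm, then the turn, a rotation vector about the tool's x, y, z normalised to -1 to 1, where 1 is 0.1 rad, then the opening, from 0 (shut) to 1 (fully open). In form: [[dx, dy, dz, wx, wy, wz, fingers], ...]. A call has 1 to 5 rows; each row shifts and turns the commanded pose from where the row before left it, along the tool's axes as they then stand; what a row does not reach is not made up. A row lasts 1/8 s, in which the tool goes at most 62.5 mm and 10.7 degrees, less where a joint would pass 70% of its speed; a pose out of reach is approached as far as the arm can. A call with a number of a shift or a turn outside -1 to 1 is refused whole. A call with a gripper value outside its range is refused whole. The fingers move at their own pace and stop on an object; "grip_force" is the grip in N (left out, the last holds). Time passes only in rows, so rows that do not move let the fingers close. It gives the time, the measured TCP pose, the force, the opening and the grip force at its end, in the units of the state.
- ctrl.read_state(): the state, without advancing time (a new reading comes with each control period).
- ctrl.get_image(name): name is "side" or "top"; returns a dict with "image" (400x640x3 uint8, red, green, blue), "camera_matrix" (3x3 intrinsics, pixels), "rvec" (rotation vector, rad) and "tvec" (3), from world to camera coordinates, as OpenCV has them. Camera axes: x right, y down, z forward; pixel columns grow to the right and rows downward; lengths in m; the calibration is good to about 2 mm. A picture is of the moment at which its call begins. There is no depth.
- ctrl.close_job(): hands the job in; it is judged then, once.
Trained networks look in the newest picture that a camera, given by its name, has taken for a name from the list of things; names that differ only in an ending like _2 or _b are one class to them, and where a whole thing is asked for, a point or a joint stands for the part that bears it (a point fixed in the world has none). Each returns a list of dicts, best first, with "score" (0 to 1); they miss things now and then, are a little off and sometimes report something else, mostly with a low value. They report only what shows in the picture. A call takes as long as a camera call.
- ctrl.recognise(name, camera): "rect" ([left, top, right, bottom] in pixels, round what is visible of it).
The state is a dict: "time": time; "q": joint angles; "qvel": joint speeds; "effort": joint torques, N m; "tcp_pos": TCP position; "orientation": TCP orientation; "force": force on the tool from outside, world axes, zero at the start; "moment": the same for the moment, N m; "grip_width": opening from 0.0 (shut) to 1.0 (fully open); "finger_force": force on a finger pad.
Only numpy, scipy, OpenCV 4.12 (cv2) and the standard library are available. Lean on these libraries where they do the work, as an engineer would, in place of code of your own. Each camera call takes 0.05 s, during which the arm holds its last target. There are 200 camera calls.

## Working session

There is one attempt and no reset: what is moved stays moved. The work goes in short steps, Python scripts to look and compute and a tool call to move; the robot and the scene stay as the last step left them, time stands still between calls to the robot, and variables do not carry over. Pictures are saved under pics/ and viewed, at most 10 in all, crops included, and the job is handed in when it is done.

Besides the shell and the picture viewer there is one more tool, called after ">>>" as name(argument=value, ...) on one line, values as JSON. apply_moves: Moves the arm, as the interface text tells. Scaled input: -1 to 1 covers 5 cm each way for a shift and 0.1 rad each way for a turn. Its arguments: {"type":"object","properties":{"moves":{"type":"array","items":{"type":"array","items":{"type":"number"}}},"grip_force":{"type":"number"}},"required":["moves"]}

```bash
mkdir -p pics; cat > h.py <<'E'
import numpy as np, cv2
from station import ctrl
def snap(n,f=None):
    d=ctrl.get_image(n)
    if f: cv2.imwrite('pics/'+f,cv2.cvtColor(d['image'],cv2.COLOR_RGB2BGR))
    return d
def ray(d,uv):
    R=cv2.Rodrigues(np.array(d['rvec'],float))[0];t=np.array(d['tvec'],float).ravel()
    v=R.T@np.linalg.inv(d['camera_matrix'])@np.array([uv[0],uv[1],1.]);return -R.T@t,v
def atz(d,uv,z):
    c,v=ray(d,uv);return c+v*(z-c[2])/v[2]
def proj(d,p):
    return cv2.projectPoints(np.array(p,float).reshape(-1,3),np.array(d['rvec'],float),np.array(d['tvec'],float),np.array(d['camera_matrix'],float),None)[0].reshape(-1,2)
E
python3 - <<'E'
from h import *
np.set_printoptions(precision=3,suppress=True)
for n in('top','side'):
    d=snap(n,n+'1.png'); print(n,ray(d,(320,200)))
    for k in('thick_wing','thick_collar_mid','thick_pusher_mid','slim'):
        print(k,[(np.round(r['rect']),round(r['score'],2)) for r in ctrl.recognise(k,n)[:3]])
print(ctrl.pinch_z,ctrl.read_state())
E
```

```text
top (array([ 0.384, -0.046,  1.028]), array([ 0.145,  0.02 , -0.989]))
thick_wing [(array([436., 191., 443., 206.]), 0.65)]
thick_collar_mid [(array([425., 187., 443., 208.]), 0.73), (array([433., 187., 441., 202.]), 0.51)]
thick_pusher_mid [(array([365., 164., 407., 218.]), 0.77)]
slim [(array([160., 158., 287., 218.]), 0.95)]
side (array([0.202, 0.487, 0.775]), array([ 0.358, -0.55 , -0.754]))
thick_wing [(array([374., 113., 390., 132.]), 0.69), (array([366., 115., 388., 145.]), 0.39)]
thick_collar_mid [(array([368., 113., 388., 142.]), 0.89)]
thick_pusher_mid [(array([320., 142., 368., 183.]), 0.6)]
slim [(array([170., 208., 311., 358.]), 0.9)]
0.0187 {'time': 0.5, 'q': array([-1.317,  0.276,  1.505, -0.   ,  1.361, -0.121]), 'qvel': array([ 0.   , -0.002,  0.001, -0.002,  0.   ,  0.001]), 'effort': array([ -0.002, -41.626, -24.588,  -0.   ,   0.001,  -0.   ]), 'tcp_pos': array([ 0.21 , -0.535,  0.231]), 'orientation': array([ 3.087,  0.585, -0.   ]), 'force': array([ 0.529, -0.561,  0.896]), 'moment': array([-0.047, -0.04 ,  0.046]), 'finger_force': 0.0, 'grip_width': 0.998320642543495}
```

View pics/top1.png

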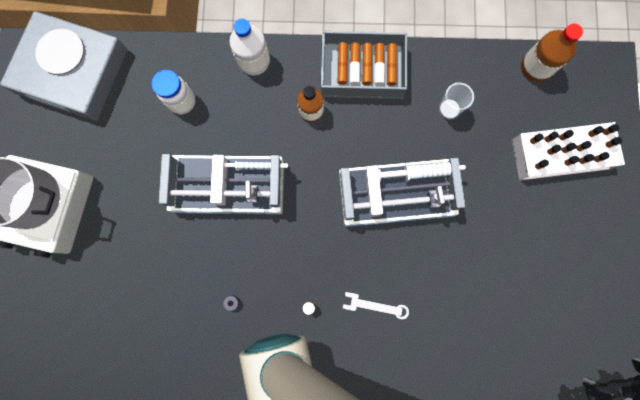

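View pics/side1.png

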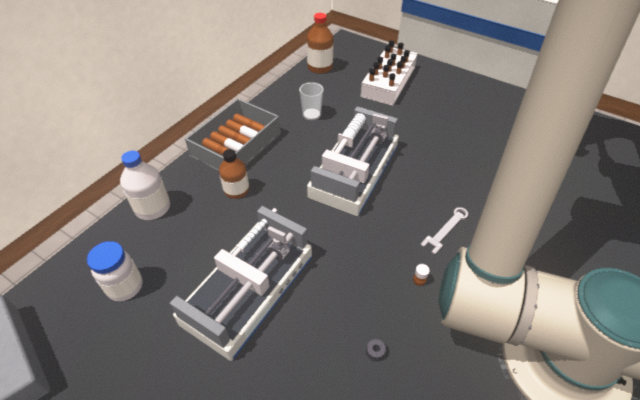

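The top picture shows the slim pump at (160–285, 155–215) and the thick pump at (340–465, 160–225), with its wing near (439, 198). The side picture agrees. I'll zoom in on the thick pump.

```bash
python3 - <<'E'
from h import *
np.set_printoptions(precision=3,suppress=True)
a=cv2.imread('pics/top1.png')[150:235,330:480];b=cv2.imread('pics/side1.png')[100:220,300:410]
a=cv2.resize(a,None,fx=5,fy=5,interpolation=2)[:, :750];b=cv2.resize(b,None,fx=5,fy=5,interpolation=2)
cv2.imwrite('pics/ca.png',a);cv2.imwrite('pics/cb.png',b)
t=snap('top');s=snap('side')
print('wing t',atz(t,(439.5,198.5),.125),'s',atz(s,(382,122),.122))
print('pusher t',atz(t,(386,191),.09),'ends',atz(t,(372,168),.092),atz(t,(378,215),.092))
print('collar s',atz(s,(378,128),.09))
print('housing',[atz(t,p,.045) for p in((340,195),(463,190))])
E
```

```text
wing t [ 0.526 -0.278  0.125] s [ 0.523 -0.271  0.122]
pusher t [ 0.545 -0.171  0.09 ] ends [ 0.595 -0.139  0.092] [ 0.492 -0.154  0.092]
collar s [ 0.537 -0.282  0.09 ]
housing [array([ 0.541, -0.072,  0.045]), array([ 0.56 , -0.352,  0.045])]
```

View pics/ca.png

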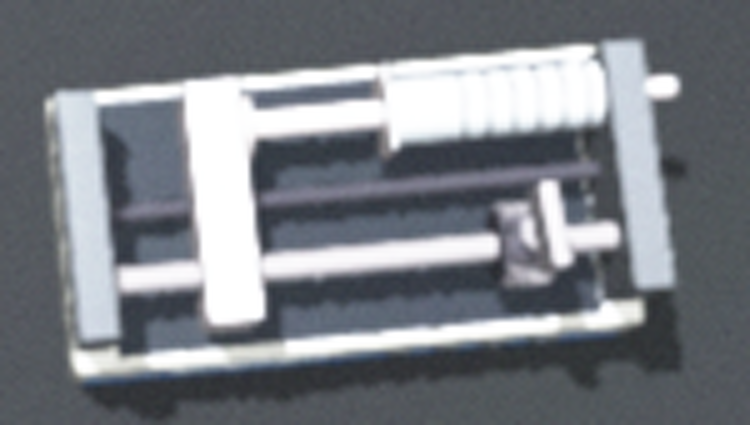

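View pics/cb.png

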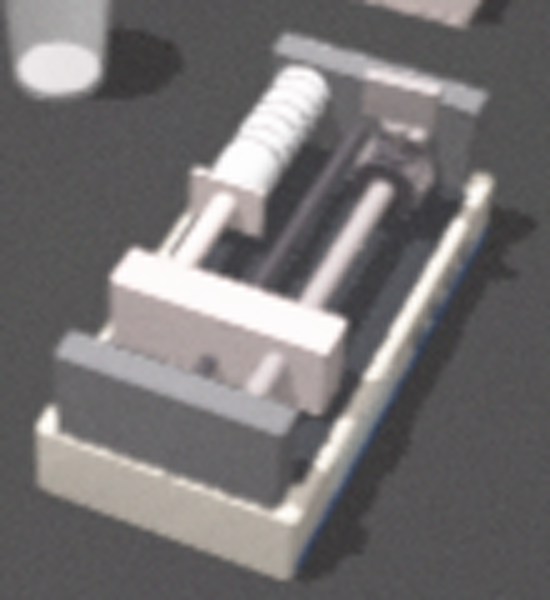

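The thick pump's wing top is centred near (440.5, 194.5) in the top picture, and its rod runs from (354, 205.6) to (453, 197). Next: precise geometry.

```bash
python3 - <<'E'
from h import *
np.set_printoptions(precision=4,suppress=True)
t=snap('top');s=snap('side')
A=lambda x,y:(330+x/5-.4,150+y/5-.4); B=lambda x,y:(300+x/5-.4,100+y/5-.4)
r0=atz(t,A(120,278),.075);r1=atz(t,A(615,235),.075)
u=(r0-r1)/np.linalg.norm(r0-r1);yaw=np.arctan2(u[1],u[0])-np.pi/2
print('rod',r0,r1,u,'yaw of across dir',yaw)
for nm,a,b in(('block left edge L',(185,88),(208,325)),('right',(245,88),(267,322))):
    p,q=atz(t,A(*a),.092),atz(t,A(*b),.092);print(nm,p,q,np.arctan2(*(p-q)[:2][::-1]))
# wing top: two ends in top
w=[atz(t,A(*p),.134) for p in((537,180),(557,180),(570,264),(552,268))];print('wing',w,np.mean(w,0))
w2=[atz(s,B(*p),.134) for p in((368,68),(442,92))];print('wing side topedge',w2)
# wing triangulate: front-face centre in side vs
print('wing side front centre z.122',atz(s,B(402,98),.122))
print('collar t',atz(t,A(515,243),.09), 'proj')
c=(r1-u*0)
for z in(.09,.1,.11):
    print(z,'plate top side',atz(s,B(278,42),z),atz(s,B(487,97),z),'top',atz(t,A(605,42),z),atz(t,A(640,288),z))
n=np.array([u[1],-u[0],0])
print('along rod of wing',(np.mean(w,0)-r1)@u,'off',(np.mean(w,0)-r1)@n)
E
```

```text
rod [ 0.5141 -0.1016  0.075 ] [ 0.539  -0.3194  0.075 ] [-0.1138  0.9935  0.    ] yaw of across dir 0.1140450167841669
block left edge L [ 0.5965 -0.1276  0.092 ] [ 0.4923 -0.1389  0.092 ] 0.10853316241707327
right [ 0.5971 -0.1538  0.092 ] [ 0.4943 -0.1643  0.092 ] 0.10172228095535459
wing [array([ 0.5517, -0.2705,  0.134 ]), array([ 0.5519, -0.2788,  0.134 ]), array([ 0.5168, -0.2838,  0.134 ]), array([ 0.5149, -0.2764,  0.134 ])] [ 0.5338 -0.2774  0.134 ]
wing side topedge [array([ 0.5499, -0.2742,  0.134 ]), array([ 0.5128, -0.2775,  0.134 ])]
wing side front centre z.122 [ 0.5322 -0.2774  0.122 ]
collar t [ 0.5319 -0.2718  0.09  ] proj
0.09 plate top side [ 0.622  -0.3199  0.09  ] [ 0.5138 -0.3389  0.09  ] top [ 0.6224 -0.3119  0.09  ] [ 0.5136 -0.3256  0.09  ]
0.1 plate top side [ 0.6159 -0.3081  0.1   ] [ 0.5092 -0.3268  0.1   ] top [ 0.6198 -0.3091  0.1   ] [ 0.5123 -0.3226  0.1   ]
0.11 plate top side [ 0.6097 -0.2963  0.11  ] [ 0.5047 -0.3147  0.11  ] top [ 0.6173 -0.3063  0.11  ] [ 0.5109 -0.3196  0.11  ]
along rod of wing 0.04235937551608491 off -0.0003627521297746598
```

>>> apply_moves(moves=[[0.79, -0.24, 0, 0, 0, 0, 0.45], [0.79, -0.24, 0, 0, 0, 0, 0.45], [0.79, -0.24, 0, 0, 0, 0, 0.45], [0.79, -0.24, 0, 0, 0, 0, 0.45], [0.79, -0.24, 0, 0, 0, 0, 0.45]])

```text
time: 1.32
tcp_pos: [0.3733, -0.4061, 0.2315]
orientation: [3.086, 0.585, 0.0]
force: [0.3, -0.6, -0.2]
grip_width: 0.452
finger_force: 0.0
```

>>> apply_moves(moves=[[0.79, -0.24, 0, 0, 0, 0, 0.45], [0.79, -0.24, 0, 0, 0, 0, 0.45], [0.79, -0.24, 0, 0, 0, 0, 0.45], [0, 0, 0, 0, 0, 1, 0.45], [0, 0, 0, 0, 0, 1, 0.45]])

```text
time: 1.95
tcp_pos: [0.47, -0.3295, 0.2313]
orientation: [3.13, 0.272, -0.0]
force: [0.0, 0.2, 0.1]
grip_width: 0.451
finger_force: 0.0
```

>>> apply_moves(moves=[[0.715, -0.406, 0, 0, 0, 0, 0.45], [0.715, -0.406, 0, 0, 0, 0, 0.45], [0, 0, 0.75, 0, 0, 0, 0.45], [0, 0, 0.75, 0, 0, 0, 0.45], [0, 0, 0, 0, 0, 0, 0.45]])

```text
time: 2.58
tcp_pos: [0.5309, -0.2762, 0.1535]
orientation: [-3.125, -0.274, 0.009]
force: [-0.1, 0.6, 0.4]
grip_width: 0.455
finger_force: 0.0
```

```bash
python3 - <<'E'
from h import *
s=snap('side');a=s['image'][60:180,300:460];cv2.imwrite('pics/c2.png',cv2.cvtColor(cv2.resize(a,None,fx=5,fy=5,interpolation=2),cv2.COLOR_RGB2BGR))
st=ctrl.read_state();print(st['tcp_pos'],proj(s,[st['tcp_pos'],[.5335,-.2772,.134]]))
E
```

```text
[ 0.53230177 -0.27732047  0.15567504] [[381.47839233 107.5528841 ]
 [380.00391856 114.97190512]]
```

View pics/c2.png

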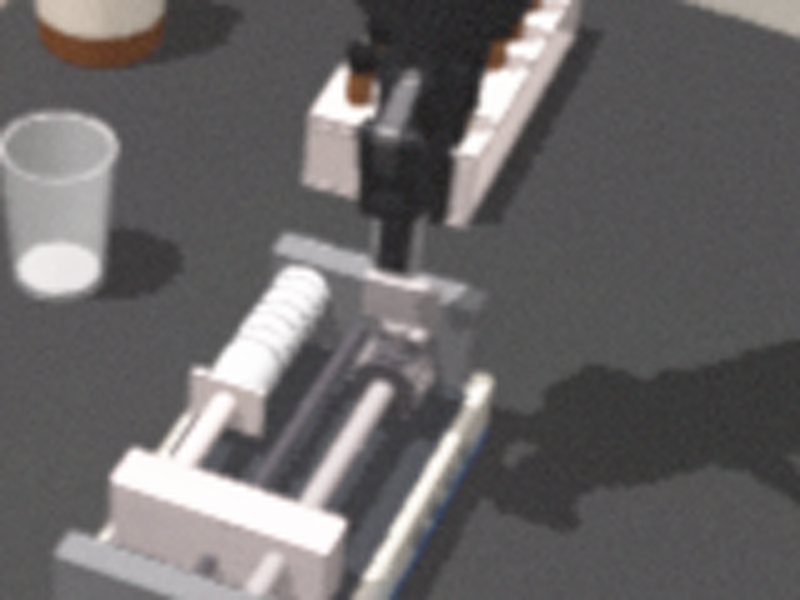

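The crop shows the gripper directly above and lined up with the wing at (400, 295), with the fingers clear of the end plate. I'll go down and grip.

>>> apply_moves(moves=[[0, 0, 0.5, 0, 0, 0, 0.45], [0, 0, 0.55, 0, 0, 0, 0.45], [0, 0, 0, 0, 0, 0, 0.45], [0, 0, 0, 0, 0, 0, 0.0], [0, 0, 0, 0, 0, 0, 0.0]], grip_force=40)

```text
time: 3.25
tcp_pos: [0.5338, -0.2777, 0.106]
orientation: [3.129, 0.274, 0.005]
force: [-1.0, 1.2, 3.4]
grip_width: 0.085
finger_force: 42.6
```

>>> apply_moves(moves=[[0, 0, 0, 0, 0, 0, 0.0], [0, 0, 0, 0, 0, 0, 0.0]])

```text
time: 3.5
tcp_pos: [0.5338, -0.2777, 0.106]
orientation: [3.128, 0.274, 0.005]
force: [-1.2, 0.9, 6.2]
grip_width: 0.087
finger_force: 43.1
```

>>> apply_moves(moves=[[0, 0, 0, 0, 0, -1, 0], [0, 0, 0, 0, 0, -1, 0], [0, 0, 0, 0, 0, -1, 0], [0, 0, 0, 0, 0, -1, 0], [0, 0, 0, 0, 0, -1, 0]])

```text
time: 4.12
tcp_pos: [0.5336, -0.277, 0.106]
orientation: [2.963, 1.044, 0.004]
force: [-1.3, 4.2, 6.2]
grip_width: 0.085
finger_force: 43.3
```

>>> apply_moves(moves=[[0, 0, 0, 0, 0, -1, 0], [0, 0, 0, 0, 0, -1, 0], [0, 0, 0, 0, 0, -1, 0], [0, 0, 0, 0, 0, -1, 0], [0, 0, 0, 0, 0, -1, 0]])

```text
time: 4.75
tcp_pos: [0.5331, -0.2776, 0.106]
orientation: [2.611, 1.744, 0.001]
force: [-1.6, 2.2, 6.9]
grip_width: 0.081
finger_force: 43.3
```

>>> apply_moves(moves=[[0, 0, 0, 0, 0, -1, 0], [0, 0, 0, 0, 0, -1, 0], [0, 0, 0, 0, 0, -1, 0], [0, 0, 0, 0, 0, -1, 0], [0, 0, 0, 0, 0, -1, 0]])

```text
time: 5.38
tcp_pos: [0.5323, -0.2777, 0.106]
orientation: [2.099, 2.337, -0.001]
force: [-4.3, 2.0, 7.7]
grip_width: 0.081
finger_force: 43.4
```

```bash
python3 - <<'E'
from h import *
s=snap('side');a=s['image'][60:180,300:460];cv2.imwrite('pics/c3.png',cv2.cvtColor(cv2.resize(a,None,fx=5,fy=5,interpolation=2),cv2.COLOR_RGB2BGR))
st=ctrl.read_state();print({k:np.round(st[k],3) for k in('tcp_pos','orientation','force','moment','grip_width','finger_force','q')})
o=st['orientation'];R=cv2.Rodrigues(o)[0];print(R)
E
```

```text
{'tcp_pos': array([ 0.532, -0.278,  0.106]), 'orientation': array([ 2.096e+00,  2.340e+00, -1.000e-03]), 'force': array([-4.077,  1.07 ,  8.035]), 'moment': array([0.348, 0.567, 0.05 ]), 'grip_width': np.float64(0.086), 'finger_force': np.float64(43.419), 'q': array([-5.960e-01,  4.060e-01,  1.636e+00, -1.000e-03,  1.099e+00,
       -7.060e-01])}
[[-1.09638110e-01  9.93971571e-01  3.67952589e-05]
 [ 9.93971173e-01  1.09638099e-01 -8.91748648e-04]
 [-8.90406966e-04 -6.11962094e-05 -9.99999602e-01]]
```

View pics/c3.png

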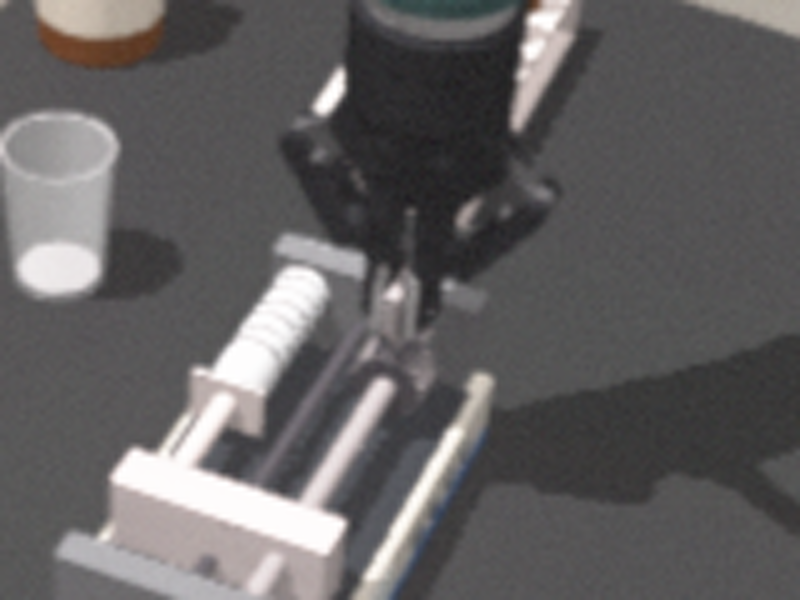

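The wing now lies along the rod between the pads (crop (400, 300)), and tool x lies along the rod. Sliding next.

>>> apply_moves(moves=[[0.2, 0, 0, 0, 0, 0, 0], [0.3, 0, 0, 0, 0, 0, 0], [0.3, 0, 0, 0, 0, 0, 0], [0.3, 0, 0, 0, 0, 0, 0], [0.3, 0, 0, 0, 0, 0, 0]])

```text
time: 6.05
tcp_pos: [0.5242, -0.2097, 0.106]
orientation: [2.1, 2.334, -0.007]
force: [-6.0, -3.6, 9.2]
grip_width: 0.089
finger_force: 43.5
```

>>> apply_moves(moves=[[0.1, 0, 0, 0, 0, 0, 0], [0.1, 0, 0, 0, 0, 0, 0], [0, 0, 0, 0, 0, 0, 0]])

```text
time: 6.42
tcp_pos: [0.5229, -0.1989, 0.1059]
orientation: [2.101, 2.335, -0.005]
force: [-6.4, -1.6, 9.4]
grip_width: 0.084
finger_force: 43.6
```

```bash
python3 - <<'E'
from h import *
s=snap('side');t=snap('top')
f=lambda a:cv2.cvtColor(cv2.resize(a,None,fx=5,fy=5,interpolation=2),cv2.COLOR_RGB2BGR)
cv2.imwrite('pics/c4.png',np.vstack([f(s['image'][100:200,300:420])]))
st=ctrl.read_state();print({k:np.round(st[k],3) for k in('tcp_pos','force','grip_width')})
E
```

```text
{'tcp_pos': array([ 0.523, -0.199,  0.106]), 'force': array([-7.022, -0.946, 10.289]), 'grip_width': np.float64(0.085)}
```

View pics/c4.png

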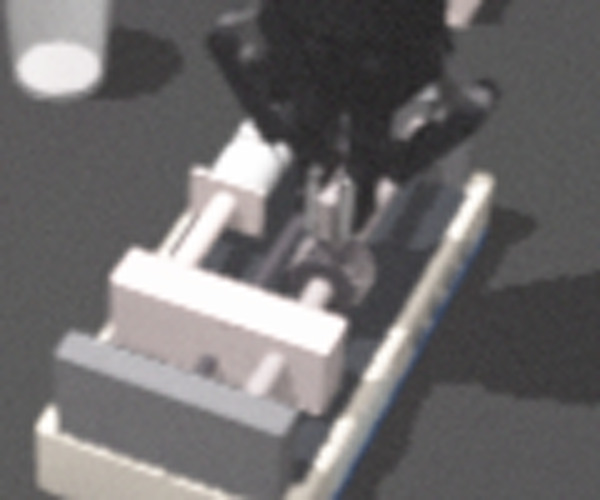

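The crop shows the collar moving with the wing. It is at (335, 280), with a gap left to the block. I'll creep up to contact and watch the force.

>>> apply_moves(moves=[[0.1, 0, 0, 0, 0, 0, 0], [0.1, 0, 0, 0, 0, 0, 0], [0.06, 0, 0, 0, 0, 0, 0], [0.04, 0, 0, 0, 0, 0, 0], [0.02, 0, 0, 0, 0, 0, 0]])

```text
time: 7.15
tcp_pos: [0.5211, -0.1837, 0.1059]
orientation: [2.101, 2.335, -0.007]
force: [-7.4, -2.9, 9.7]
grip_width: 0.081
finger_force: 43.7
```

>>> apply_moves(moves=[[0.03, 0, 0, 0, 0, 0, 0], [0.03, 0, 0, 0, 0, 0, 0]])

```text
time: 7.4
tcp_pos: [0.5208, -0.1809, 0.106]
orientation: [2.101, 2.335, -0.007]
force: [-6.8, -3.0, 10.2]
grip_width: 0.085
finger_force: 43.7
```

>>> apply_moves(moves=[[0.03, 0, 0, 0, 0, 0, 0], [0.03, 0, 0, 0, 0, 0, 0]])

```text
time: 7.65
tcp_pos: [0.5204, -0.1778, 0.106]
orientation: [2.101, 2.335, -0.007]
force: [-6.7, -3.9, 10.0]
grip_width: 0.086
finger_force: 43.7
```

>>> apply_moves(moves=[[0.03, 0, 0, 0, 0, 0, 0], [0.02, 0, 0, 0, 0, 0, 0]])

```text
time: 7.9
tcp_pos: [0.5201, -0.1753, 0.106]
orientation: [2.101, 2.335, -0.007]
force: [-7.3, -2.7, 10.5]
grip_width: 0.087
finger_force: 43.7
```

>>> apply_moves(moves=[[0.02, 0, 0, 0, 0, 0, 0], [0.02, 0, 0, 0, 0, 0, 0]])

```text
time: 8.15
tcp_pos: [0.5199, -0.1734, 0.1059]
orientation: [2.101, 2.335, -0.007]
force: [-7.6, -3.5, 11.1]
grip_width: 0.085
finger_force: 43.7
```

>>> apply_moves(moves=[[0.02, 0, 0, 0, 0, 0, 0], [0.02, 0, 0, 0, 0, 0, 0]])

```text
time: 8.4
tcp_pos: [0.5196, -0.1714, 0.1059]
orientation: [2.101, 2.335, -0.007]
force: [-7.1, -3.3, 10.2]
grip_width: 0.087
finger_force: 43.8
```

>>> apply_moves(moves=[[0.02, 0, 0, 0, 0, 0, 0], [0.02, 0, 0, 0, 0, 0, 0]])

```text
time: 8.65
tcp_pos: [0.5195, -0.1698, 0.1059]
orientation: [2.1, 2.335, -0.008]
force: [-8.3, -5.7, 9.5]
grip_width: 0.086
finger_force: 43.6
```

>>> apply_moves(moves=[[0.02, 0, 0, 0, 0, 0, 0], [0, 0, 0, 0, 0, 0, 0]])

```text
time: 8.9
tcp_pos: [0.5195, -0.1698, 0.1059]
orientation: [2.099, 2.334, -0.01]
force: [-7.2, -6.7, 9.2]
grip_width: 0.086
finger_force: 43.5
```

>>> apply_moves(moves=[[0.02, 0, 0, 0, 0, 0, 0], [0, 0, 0, 0, 0, 0, 0]])

```text
time: 9.15
tcp_pos: [0.5195, -0.1697, 0.106]
orientation: [2.098, 2.334, -0.012]
force: [-7.6, -8.4, 8.4]
grip_width: 0.084
finger_force: 43.4
```

```bash
python3 - <<'E'
from h import *
s=snap('side')
f=lambda a:cv2.cvtColor(cv2.resize(a,None,fx=5,fy=5,interpolation=2),cv2.COLOR_RGB2BGR)
cv2.imwrite('pics/c5.png',f(s['image'][100:200,300:420]))
st=ctrl.read_state();print({k:np.round(st[k],4) for k in('tcp_pos','force','moment')})
E
```

```text
{'tcp_pos': array([ 0.5195, -0.1697,  0.106 ]), 'force': array([-6.9002, -8.4817,  7.7323]), 'moment': array([-1.3648,  1.3137, -0.0068])}
```

View pics/c5.png

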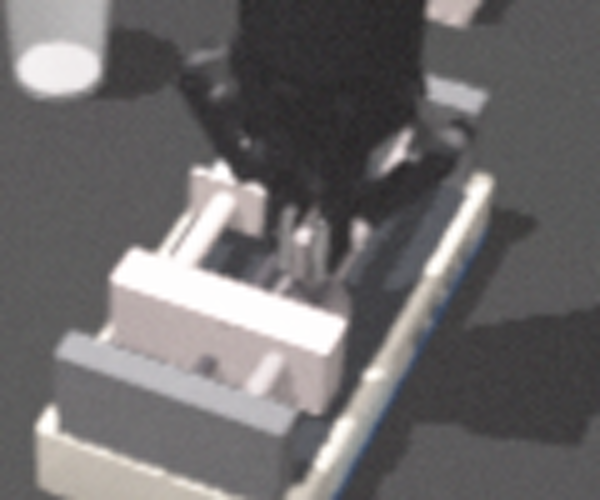

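The picture shows the collar hidden right up against the block at (310, 290), and the block's corners haven't moved. The tool also stopped advancing while the force rose, so this is contact. I'll release and lift.

>>> apply_moves(moves=[[-0.02, 0, 0, 0, 0, 0, 0], [0, 0, 0, 0, 0, 0, 0.4], [0, 0, 0, 0, 0, 0, 0.4], [0, 0, 0, 0, 0, 0, 0.4], [0, 0, 0, 0, 0, 0, 0.4]])

```text
time: 9.82
tcp_pos: [0.5213, -0.1666, 0.1037]
orientation: [-2.103, -2.334, -0.0]
force: [0.9, -0.3, -0.1]
grip_width: 0.393
finger_force: 0.0
```

>>> apply_moves(moves=[[0, 0, -0.3, 0, 0, 0, 0.4], [0, 0, -0.8, 0, 0, 0, 0.4], [0, 0, -0.9, 0, 0, 0, 0.4], [-0.8, 0, -0.8, 0, 0, 0, 0.4], [-0.8, 0, -0.8, 0, 0, 0, 0.4]])

```text
time: 10.45
tcp_pos: [0.5297, -0.2467, 0.2867]
orientation: [2.1, 2.334, 0.001]
force: [0.9, -0.0, -0.7]
grip_width: 0.399
finger_force: 0.0
```

>>> apply_moves(moves=[[-0.8, 0, 0, 0, 0, 0, 0.4], [-0.8, 0, 0, 0, 0, 0, 0.4], [-0.8, 0, 0, 0, 0, 0, 0.4], [-0.5, 0, 0, 0, 0, 0, 0.4], [0, 0, 0, 0, 0, 0, 0.4]])

```text
time: 11.08
tcp_pos: [0.5444, -0.3922, 0.2839]
orientation: [2.105, 2.331, -0.0]
force: [0.5, 0.8, -0.6]
grip_width: 0.401
finger_force: 0.0
```

```bash
python3 - <<'E'
from h import *
s=snap('side');t=snap('top')
f=lambda a,k:cv2.cvtColor(cv2.resize(a,None,fx=k,fy=k,interpolation=2),cv2.COLOR_RGB2BGR)
cv2.imwrite('pics/c6.png',np.hstack([f(s['image'][100:200,300:400],4),f(t['image'][140:240,340:440],4)]))
for k in('thick_wing','thick_collar_mid','thick_pusher_mid'): print(k,[(n,np.round(r['rect']),round(r['score'],2)) for n in('top','side') for r in ctrl.recognise(k,n)[:1]])
print(ctrl.read_state()['force'])
E
```

```text
thick_wing [('top', array([382., 200., 397., 206.]), 0.65)]
thick_collar_mid [('top', array([378., 194., 396., 212.]), 0.7), ('side', array([358., 134., 370., 157.]), 0.74)]
thick_pusher_mid [('top', array([366., 167., 409., 219.]), 0.91), ('side', array([322., 141., 370., 185.]), 0.6)]
[0.36990091 1.31832039 0.54038804]
```

View pics/c6.png

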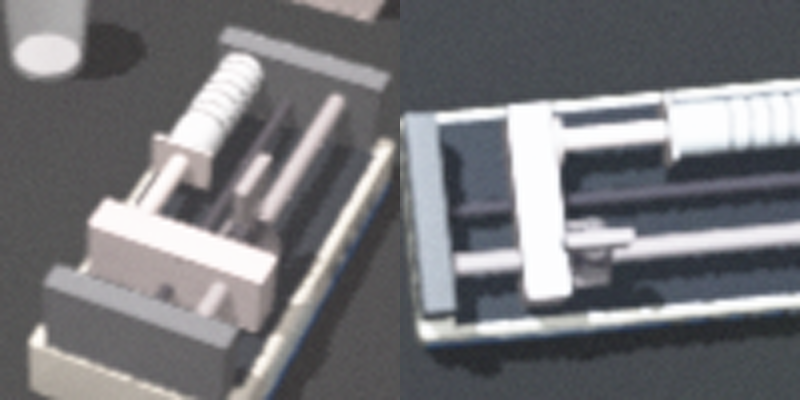

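The pictures show the collar flat against the block (right half, about (592, 255)). The wing lies along the rod, the block hasn't moved and the arm is clear.

```bash
python3 -c "
from station import ctrl
print(ctrl.close_job())"
```

```text
the job is handed in; nothing more can be done
None
```

I loosened the thick pump's wing screw by about a quarter turn and slid the collar up against the pusher block, which did not visibly move; the slim pump was left alone, and the job was handed in at about 11 s (no verdict was returned).

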